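Set the disc sander's table square

TASK

The sander is unplugged: first turn its sanding disc by hand through at least one full turn, either way round, to be sure that it runs free, leaving the raised table as it is. Then take the engineer's square from the white cloth by its thick stock, bring its upright blade to the disc over the table and press the square down into the corner, so that the stock swings the table down until stock and table, and blade and disc, lie flush together. Finish while holding the square there, gripped and pressed lightly against both, and leave the brush, the jar and the cap where they stand.

Things in the scene. Friction and masses are not known exactly. Their poses are not given: they have to be found in the camera images.
- sander: Grey bench disc sander, fixed; base 204 x 130 mm. Origin on the bench under the middle of the disc's front face; its -x axis points out of that face (roughly to the robot), +x back along the motor, z up. Motor: 70 mm thick cylinder on the disc's axis, 45 to 125 mm behind the face; a 36 mm neck joins it to the disc, so the upper half of the rim is free on both sides.
- disc_centre (a point): Middle of the disc's flat front face, 108 mm above the bench; axes as sander. Disc 125 mm in diameter, 12 mm thick (x = 0 to 12 mm), brown abrasive in front, aluminium behind; a pale pencil line runs from near the hub to the rim. Its upper part stands free above the table and can be pinched by the rim from above.
- disc (a joint): Turn of the disc about the sander's x axis, rad; 0 at the start, pencil line upward, positive by the right hand rule about +x. Unlimited for the job; light friction (0.03 N m), stays where it is left.
- table_hinge (a point): Middle of the table's upper edge next the disc, on the hinge line (along y), 3 mm in front of the disc's face, 96 mm above the bench. Turns with the table: -x points out along its top to the robot, z normal to the top. Aluminium table 120 mm deep from the hinge line, 150 wide, 12 thick; a slot 16 mm wide, 6 deep crosses it 62 to 78 mm from the hinge line.
- table (a joint): Tilt of the table, rad: 0 = square to the disc, positive = outer edge (away from the disc) raised; starts at 0.12 to 0.24. Stiff friction hinge (1.1 N m): some 8 N on the outer part swings it down, past 0 too if nothing stops it. A square pressed down level in the corner stops it at 0, its heel on the hinge line; much over 15 N twists the square in the fingers.
- square: Plain steel engineer's square, 0.2 to 0.4 kg, standing on its stock on the 16 mm thick cloth. Stock 100 long (x) x 18 wide (y) x 24 mm high; origin mid underside. At its +x end the blade stands up, 4 mm thick, 20 wide (x = 30 to 50 mm), top 90 mm above the underside; outer edge flush with the stock's end. Grip the stock across its 18 mm, 20 to 30 mm from its free (-x) end, clear of the blade.
- square_heel (a point): Outer corner of the square, where the underside of the stock meets the outer edge of the blade, middle of its thickness; axes as square.
- square_tip (a point): Upper end of the blade's outer edge, 90 mm above the heel; axes as square.
- brush: Bystander: dust brush with a wooden handle, standing on the cloth, 33 x 32 x 97 mm; origin in the middle of its underside.
- jar: Bystander: small round jar with a white lid, 36 mm in diameter, 52 mm high, on the bare bench; origin mid underside. Beyond and above it hangs a lamp: head at x 0.56 to 0.79, y 0.05 to 0.28, 0.45 to 0.68 m up; its arm leans from x 0.81, y 0.01, 0.59 m up back to x 1.0, y -0.14, 0.08 m up. Swing the robot's arm past it close in.
- cap: Bystander: plain round black cap, 36 mm in diameter, 19 mm high, on the blue mat beyond the cloth; origin in the middle of its underside.

How it is judged:
By the outcome, as a careful person would: the job done as asked, in the order asked, and still so for the second after the job is handed in, while the arm keeps its last pose, push and grip.
It also fails if it takes over 70 s, if anything falls off the work surface, if the arm or the gripper's body presses on something with over 40 N, if the wrist force passes 120 N, or if a joint passes its speed limit or range.

ROBOT

A 7-joint arm with a two-finger parallel gripper is mounted at the origin on a cart in front of the work surface, level with it; the furniture and walls round the work are solid. World frame = base frame: x ahead of the robot, y to its left, z up, the work surface at z = 0. Lengths are in mm, angles in rad, forces in N, time in s.
With the tool pointing down it reaches from about 350 to 900 mm from the base axis. Payload 7.2 kg.
Tool frame: the origin (TCP) lies on the centre line of the jaws, within the pads' length; the fingertips stand 11 mm ahead of it and the grasp point (between the pads) lies 8 mm behind it (r.tips_ahead is the distance from the TCP to the fingertips, in mm); z points along the fingers, y is the line along which they close (so a half turn about z gives the same grasp; the last joint's range is limited). The gripper opens to 88 mm and grips with 3 to 60 N. Pads are 20 mm wide; open, the fingers measure 115 mm over their backs; the gripper's body (75 mm by 178 mm) begins 61 mm behind the grasp point.
Start: joints at [1.226, 0.411, -0.013, 1.596, 0.006, 1.134, -0.082], TCP at [170.787, -601.216, 233.653] pointing down, gripper open.
Joint ranges: [-2.95, 2.95], [-0.29, 1.99], [-1.47, 1.44], [0.14, 2.54], [-1.03, 4.17], [0.13, 1.85], [-2.86, 2.86]. Speed limits (rad/s): [2.39, 2.39, 3.01, 3.01, 3.14, 3.14, 3.14].

INTERFACE

Orientations are given as a 3x3 rotation matrix whose columns are the frame's x, y, z axes.
In Python, from plant import r gives the robot as it stands.
- The arm moves only by the shell command python3 -m crank FILE [OPENING] [FORCE], which reads ROWS from the file FILE. ROWS is one flat JSON list of numbers that holds 1 to 20 rows one after another, with no inner brackets; each row has 4 numbers: dx, dy, dz in mm, then a turn about the tool's z in rad; each row is the pose to reach, as a shift and turn from the pose commanded when the command began, along the tool's axes at that moment; what a row does not reach only later rows make up. A row lasts 1/12 s, in which the tool goes at most 41.7 mm and 0.125 rad, less where a joint would pass 70% of its speed; a pose out of reach is approached as far as the arm can. OPENING is the finger opening in mm, set as the command begins (- or left out keeps the last). The fingers move at their own pace and stop on an object; FORCE is the grip in N (left out, the last holds). Time passes only in rows, so rows that do not move let the fingers close. It prints the time, the measured TCP pose, the force, the opening and the grip force at its end. Input that does not fit is refused with a message, and nothing moves.
- r.get_obs(): the state, without advancing time (a new reading comes with each control period).
- r.get_image(name): name is "scene" or "top" or "wrist"; returns the picture (384x512x3 uint8, blue, green, red); there is no depth.
- r.calibration(name): a dict with "fx", "fy", "cx", "cy" (pixels), "cam_to_world" (4x4, takes a point from camera to world coordinates). Camera axes: x right, y down, z forward; pixel columns grow to the right and rows downward; lengths in mm; the calibration is good to about 2 mm. A picture is of the moment at which its call begins: read the wrist's pose just before it. calibration takes no time and is no camera call; for the wrist camera it gives the pose at the moment of the call.
- r.job_done(): hands the job in; it is judged then, once.
The state is a dict: "time_s": time; "joint_positions": joint angles; "joint_vel": joint speeds; "effort": joint torques, N m; "tool_pos": TCP position; "tcp_rot": TCP orientation; "wrist_force": force on the tool from outside, world axes, zero at the start; "torque": the same for the moment, N m; "width": finger opening in mm; "grasp_force": force on a finger pad.
Only numpy, scipy, OpenCV 4.12 (cv2) and the standard library are available. Lean on these libraries where they do the work, as an engineer would, in place of code of your own. Each camera call takes 0.05 s, during which the arm holds its last target. There are 200 camera calls.

## Working session

There is one attempt and no reset: what is moved stays moved. The work goes in short steps, Python scripts to look and compute and a shell command to move; the robot and the scene stay as the last step left them, time stands still between calls to the robot, and variables do not carry over. Pictures are saved under pics/ and viewed, at most 10 in all, crops included, and the job is handed in when it is done.

```bash
ls; mkdir -p pics; python3 - <<'E'
from plant import r
import cv2,numpy as np
o=r.get_obs()
print(o['time_s'],o['tool_pos'],np.round(o['tcp_rot'],3).tolist(),o['width'],r.tips_ahead)
for n in ('scene','top'):
    im=r.get_image(n); cv2.imwrite(f'pics/{n}0.png',im)
    c=r.calibration(n); print(n,c['fx'],c['fy'],c['cx'],c['cy'],np.round(c['cam_to_world'],3).tolist())
    cv2.imwrite(f'pics/{n}0b.png',cv2.resize(im,(800,600),interpolation=cv2.INTER_CUBIC))
E
```

```text
pics
0.0 [ 170.63299547 -600.7291714   232.81036068] [[0.962, 0.273, -0.001], [0.273, -0.962, 0.002], [-0.0, -0.002, -1.0]] 87.71267815482793 11.0
scene 399.22144719727794 399.22144719727794 252.4802745309459 195.26896969314456 [[-0.595, -0.482, 0.643, 17.519], [-0.804, 0.361, -0.473, 350.264], [-0.004, -0.798, -0.602, 602.446], [0.0, 0.0, 0.0, 1.0]]
top 374.1135942756991 374.1135942756991 256.42294602033945 188.55694231328752 [[0.0, -0.99, 0.142, 427.113], [-1.0, -0.003, -0.021, -33.204], [0.021, -0.142, -0.99, 944.095], [0.0, 0.0, 0.0, 1.0]]
```

View pics/scene0b.png

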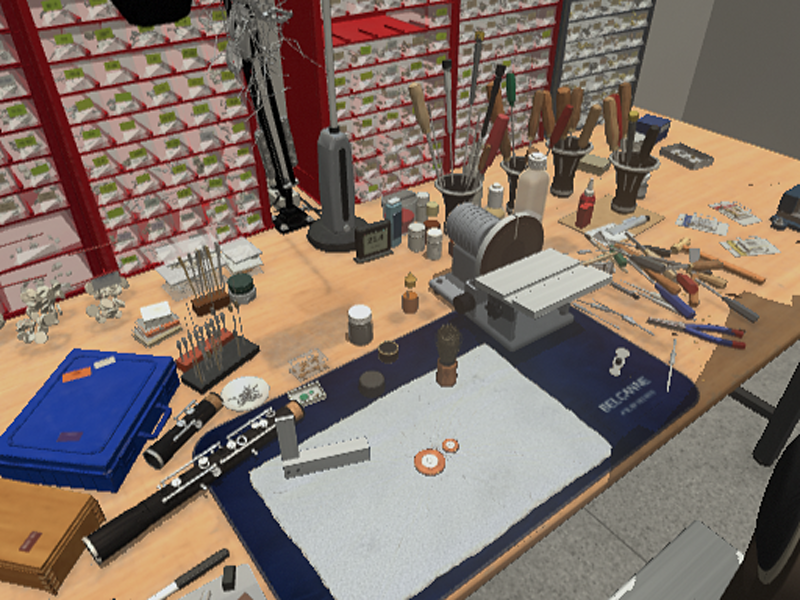

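View pics/top0b.png

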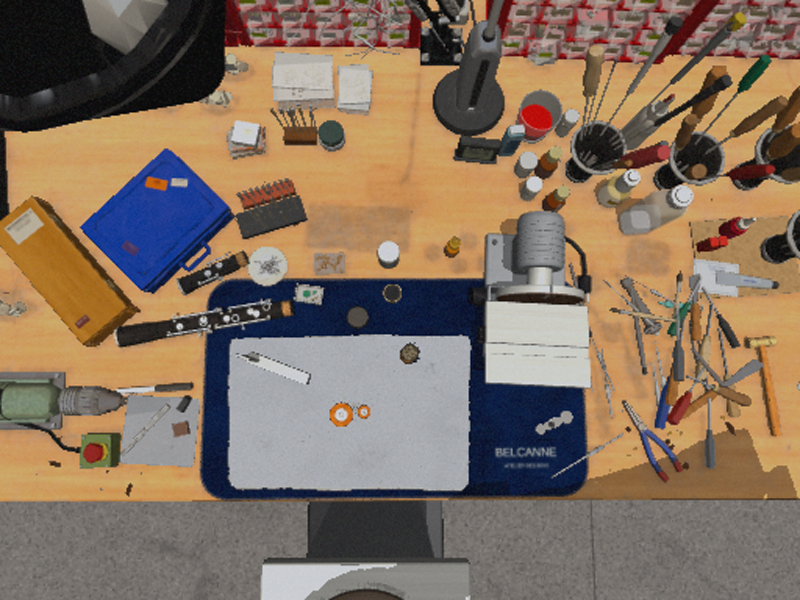

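The overview (800x600, scale 1.5625) shows the square at about (275,368) in the top view, the sander at (538,300), the brush at (409,353), the cap at (357,317) and the jar at (388,253). I'll enlarge the sander and the square next.

```bash
python3 - <<'E'
import cv2,numpy as np
def crop(n,x0,y0,w,h,s):
    im=cv2.imread(f'pics/{n}0.png')[y0:y0+h,x0:x0+w]
    im=cv2.resize(im,None,fx=s,fy=s,interpolation=cv2.INTER_CUBIC)
    for k in range(0,w,10):
        cv2.line(im,(k*s,0),(k*s,6 if k%50 else 12),(0,0,255),1)
        if (x0+k)%20==0: cv2.putText(im,str(x0+k),(k*s,20),0,.35,(0,0,255),1)
    for k in range(0,h,10):
        cv2.line(im,(0,k*s),(6,k*s),(0,0,255),1)
        if (y0+k)%20==0: cv2.putText(im,str(y0+k),(8,k*s+4),0,.35,(0,0,255),1)
    return im
a=crop('top',300,130,80,120,5); b=crop('scene',270,120,130,110,5)[:, :]
cv2.imwrite('pics/c1.png',np.hstack([crop('top',300,130,90,120,5)[:, :],cv2.copyMakeBorder(crop('scene',0,0,1,1,1),0,599,0,0,0)])) 
cv2.imwrite('pics/c1.png',crop('scene',270,125,130,100,6))
cv2.imwrite('pics/c2.png',np.hstack([crop('top',300,130,85,120,5),np.vstack([crop('top',145,215,60,60,5),crop('scene',165,255,75,60,5)[:,:300]])]))
E
```

```text
(no output)
```

View pics/c1.png

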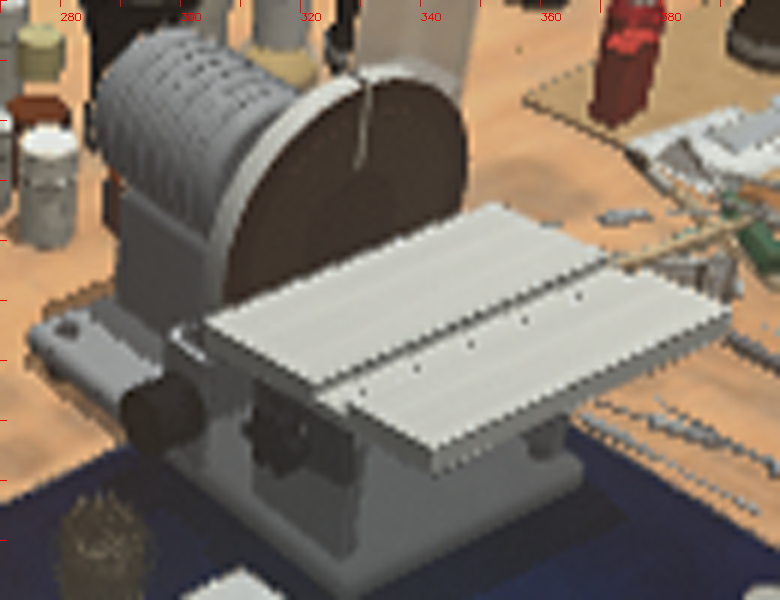

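View pics/c2.png

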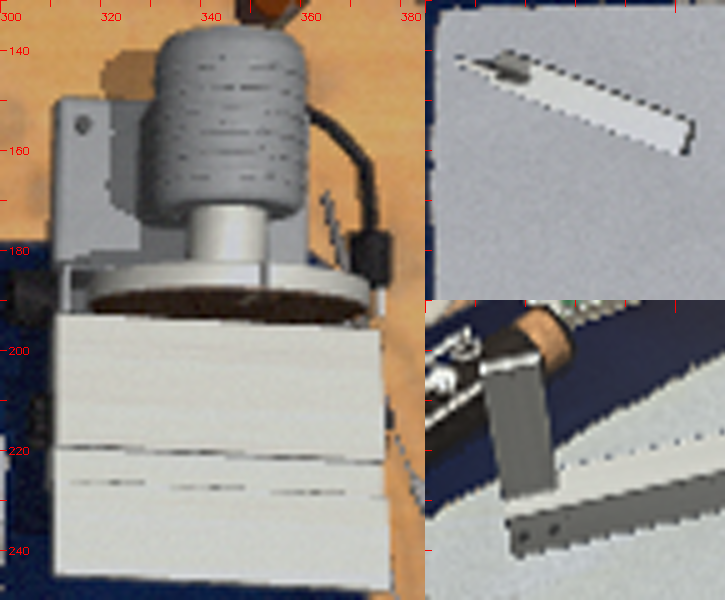

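The crops show, in source pixels:
- **Table corners, top view:** (310.6,192.6), (376,196), (310.6,245.2) and (378.4,248).
- **Table corners, scene view:** (304.2,178.7), (352,159.2), (342.2,200.8) and (392,177).
- **Square, top view:** free end at (198.6,239.4) and (197.4,245.6), tip at (152,227.4).
- **Square, scene view:** tip at (176.8,268.2), stock end at (181.4,299) and (182.4,306.4).

I'll fit the poses to these points.

```bash
cat > h.py <<'E'
from plant import r
import numpy as np
from scipy.optimize import least_squares
np.set_printoptions(suppress=True,precision=2,linewidth=150)
def proj(c,P):
    M=np.linalg.inv(c['cam_to_world']); q=np.c_[P,np.ones(len(P))]@M.T
    return np.c_[c['fx']*q[:,0]/q[:,2]+c['cx'],c['fy']*q[:,1]/q[:,2]+c['cy']]
def place(p,P,z=0):
    c,s=np.cos(p[2]),np.sin(p[2]); P=np.asarray(P,float)
    return np.c_[p[0]+c*P[:,0]-s*P[:,1],p[1]+s*P[:,0]+c*P[:,1],P[:,2]+z]
def ray(c,u,v,z):
    T=np.array(c['cam_to_world']); d=T[:3,:3]@[(u-c['cx'])/c['fx'],(v-c['cy'])/c['fy'],1]
    return T[:3,3]+d*(z-T[2,3])/d[2]
def rel(p):
    "world point -> shift in the tool axes from the present measured pose"
    o=r.get_obs(); return np.asarray(o['tcp_rot']).T@(np.asarray(p)-o['tool_pos'])
E
python3 - <<'E'
from h import *
ct,cs=r.calibration('top'),r.calibration('scene')
def tab(t): return [[-3,75,96],[-3,-75,96],[-3-120*np.cos(t),75,96+120*np.sin(t)],[-3-120*np.cos(t),-75,96+120*np.sin(t)]]
T=np.array([[310.6,192.6],[376,196],[310.6,245.2],[378.4,248],[353,187.4]])
S=np.array([[304.2,178.7],[352,159.2],[342.2,200.8],[392,177],[331.3,138.7]])
def f(p):
    P=place(p,tab(p[3])+[[0,0,170.5]])
    return np.r_[(proj(ct,P)-T).ravel(),(proj(cs,P)-S).ravel()]
q=least_squares(f,[600,-250,0,.18],x_scale=[100,100,.1,.1],loss='soft_l1'); print(q.x,f(q.x).reshape(-1,2).T)
A=[[-50,-9,24],[-50,9,24],[50,0,90]]; At=np.array([[198.6,239.4],[197.4,245.6],[152,227.4]])
B=[[50,0,90],[50,9,24],[50,9,0],[50,2,24]]; Bt=np.array([[176.8,268.2],[181.4,299],[182.4,306.4],[180,295]])
g=lambda p:np.r_[(proj(ct,place(p,A,16))-At).ravel(),(proj(cs,place(p,B,16))-Bt).ravel()]
w=least_squares(g,[440,200,1.8],x_scale=[100,100,.1],loss='soft_l1'); print(w.x,g(w.x).reshape(-1,2).T)
s=1.5625
print('brush',ray(ct,409/s,353/s,113),'cap',ray(ct,357/s,317/s,19),'jar',ray(ct,388/s,253/s,52))
E
```

```text
[ 540.27 -251.56   -0.04    0.11] [[ 0.35 -0.07  0.08 -0.39 -0.58 -0.48  0.01  0.18  0.54  0.24]
 [-0.11 -0.48 -0.15  0.05  0.65 -0.38 -0.94 -0.03 -0.01  0.26]]
[444.21 134.88   1.22] [[ 0.29 -1.26 -0.63 -0.46  0.15  0.65  0.96]
 [-0.58  0.38 -0.6   0.25 -0.84  0.42  0.08]]
brush [463.26 -62.84 113.  ] cap [524.18  16.33  19.  ] jar [620.99 -32.55  52.  ]
```

The residuals are all about 1 px or less, and the tilt of 0.11 sits at the edge of the stated range. Next I'll hover over the top of the disc.

```bash
echo '[120, -60, 0, -0.1, 457, -233, 15, -1.255, 457, -233, 15, -1.255, 457, -233, 15, -1.255, 457, -233, 15, -1.255, 457, -233, 15, -1.255, 457, -233, 15, -1.255, 457, -233, 15, -1.255, 457, -233, 15, -1.255, 457, -233, 15, -1.255, 457, -233, 15, -1.255, 457, -233, 15, -1.255, 457, -233, 15, -1.255, 457, -233, 15, -1.255, 457, -233, 15, -1.255, 457, -233, 15, -1.255]' > next.json && python3 -m crank next.json 40 6
python3 - <<'E'
from h import *
import cv2
o=r.get_obs(); c=r.calibration('wrist'); im=r.get_image('wrist'); im2=r.get_image('scene')
print(o['tool_pos'],o['tcp_rot'],o['joint_positions'],o['wrist_force'],o['width'])
np.savez('w1.npz',M=np.array(c['cam_to_world']),k=[c[k] for k in('fx','fy','cx','cy')]); cv2.imwrite('pics/w1raw.png',im)
# overlay model of disc front/back rim and table
t=np.linspace(0,2*np.pi,80)
p=[540.27,-251.56,-.04]
for x,col in((0,(0,0,255)),(12,(0,255,0))):
    q=proj(c,place(p,np.c_[0*t+x,62.5*np.sin(t),108+62.5*np.cos(t)]))
    up=q[np.cos(t)>.0]
    for u in up: cv2.circle(im,tuple(int(v) for v in np.clip(u,-999,999)),1,col,-1)
cv2.imwrite('pics/w1.png',cv2.resize(im,(800,600),interpolation=cv2.INTER_CUBIC))
E
```

```text
time_s: 1.43
tool_pos: [545.5, -253.7, 218.2]
tcp_rot: [[0.041, 0.999, -0.001], [0.999, -0.041, -0.001], [-0.001, -0.001, -1.0]]
wrist_force: [-0.4, -0.8, -0.0]
width: 40.2
grasp_force: 0.0
[ 545.53 -253.68  218.25] [[ 0.04  1.   -0.  ]
 [ 1.   -0.04 -0.  ]
 [-0.   -0.   -1.  ]] [ 0.67  0.42 -0.43  1.65  0.19  1.11  0.15] [-0.38 -0.76 -0.01] 40.182044563288294
```

View pics/w1.png

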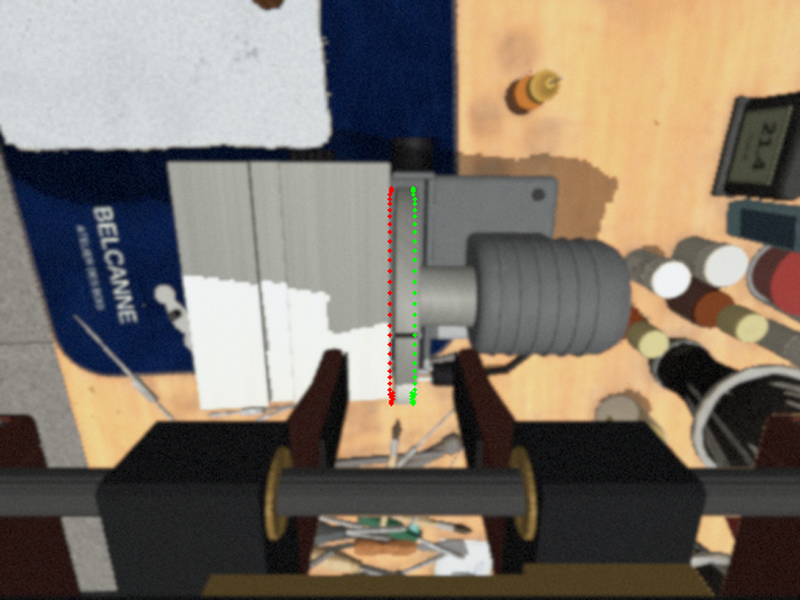

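The wrist view (800x600) shows the rim strip at about columns 394 to 422, row 290, slightly right of the model dots at 391 and 413. I'll enlarge this part to settle the offset.

```bash
python3 - <<'E'
from h import *
import cv2
im=cv2.imread('pics/w1raw.png')
x0,y0,w,h,s=225,100,75,165,1
a=cv2.resize(im[100:265,225:300],None,fx=8,fy=3.6,interpolation=cv2.INTER_CUBIC)
for k in range(0,75,5):
    cv2.line(a,(k*8,0),(k*8,8),(0,0,255),1); 
    if k%10==5: cv2.putText(a,str(225+k),(k*8-8,20),0,.4,(0,0,255),1)
for k in range(0,165,10): cv2.putText(a,str(100+k),(0,int(k*3.6)+4),0,.4,(0,0,255),1)
cv2.imwrite('pics/w1c.png',a)
c=r.calibration('wrist'); print(c['cx'],c['cy'],c['fx'],np.array(c['cam_to_world']))
for x in(0,12):
    print(x,proj(c,place([540.27,-251.56,-.04],[[x,0,170.5],[x,30,163],[x,-30,163]])).tolist())
E
```

```text
256.1256867580419 190.37532541166823 296.8787942348412 [[   1.     -0.04   -0.02  549.18]
 [  -0.04   -0.95   -0.29 -172.49]
 [  -0.      0.3    -0.96  369.88]
 [   0.      0.      0.      1.  ]]
0 [[249.23108693221326, 213.90356154735053], [249.09419755474084, 170.90273083921517], [249.84155080936117, 246.40610146567263]]
12 [[265.884836949846, 213.8797476990182], [265.880872691534, 170.87028628052013], [265.33469991321607, 246.38983559518908]]
```

View pics/w1c.png

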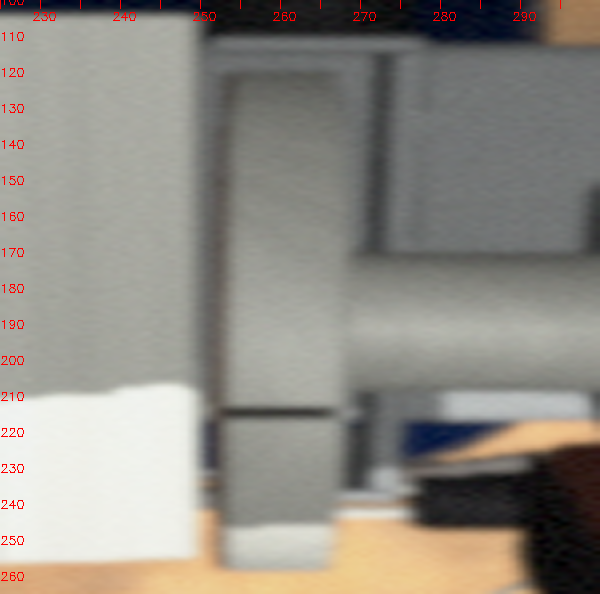

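The rim spans columns 252 to 268 against the model's 249 to 266, so the disc lies 1.8 mm further on, at x=542. The pencil line at row 214 matches the modelled y. I'll go down over the rim to the +60° side with the fingers open, then close.

```bash
echo '[2, 2.4, 35, 0, 2, 2.4, 68, 0, 27, 2.4, 75, 0, 45, 2.4, 93, 0, 45, 2.4, 93, 0, 45, 2.4, 93, 0]' > next.json && python3 -m crank next.json 32 6; echo '[0, 0, 0, 0, 0, 0, 0, 0, 0, 0, 0, 0, 0, 0, 0, 0, 0, 0, 0, 0, 0, 0, 0, 0]' > next.json && python3 -m crank next.json 0 6
```

```text
time_s: 2.03
tool_pos: [549.8, -207.6, 125.1]
tcp_rot: [[0.039, 0.999, -0.002], [0.999, -0.039, 0.0], [0.0, -0.002, -1.0]]
wrist_force: [-0.9, 0.0, -0.3]
width: 31.5
grasp_force: 0.0
time_s: 2.53
tool_pos: [550.1, -208.4, 125.9]
tcp_rot: [[0.04, 0.999, -0.001], [0.999, -0.04, -0.001], [-0.001, -0.001, -1.0]]
wrist_force: [-4.7, -2.0, 2.1]
width: 12.2
grasp_force: 6.0
```

```bash
echo '[-8, 0, -10.4, 0, -18, 0, -18.3, 0, -30, 0, -23.3, 0, -43, 0, -25, 0, -56, 0, -23.3, 0, -68, 0, -18.3, 0, -79, 0, -10.4, 0, -87, 0, 0, 0, -87, 0, 0, 0, -87, 0, 0, 0]' > next.json && python3 -m crank next.json 0 6
python3 - <<'E'
from h import *
import cv2
im=r.get_image('scene'); cv2.imwrite('pics/s2.png',cv2.resize(im[115:215,260:400],None,fx=4,fy=4,interpolation=cv2.INTER_CUBIC))
E
```

```text
time_s: 3.37
tool_pos: [545.9, -296.7, 125.7]
tcp_rot: [[0.041, 0.999, -0.002], [0.999, -0.041, -0.001], [-0.001, -0.002, -1.0]]
wrist_force: [-6.1, -3.7, -1.0]
width: 11.8
grasp_force: 6.0
```

View pics/s2.png

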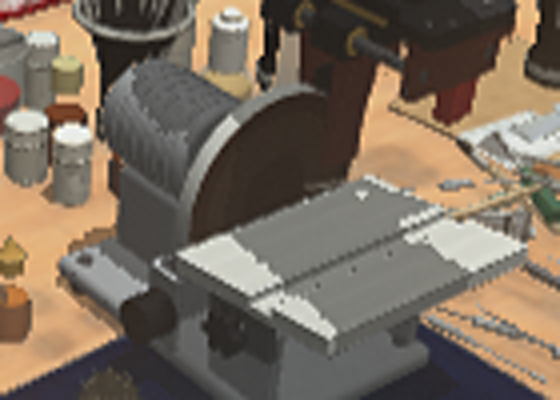

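The pencil line has left the top of the disc, so the disc turned with the stroke and is now gripped on its -y side. Three more strokes follow.

```bash
echo '[0, 0, 0, 0, 0, 0, 0, 0, 0, 0, 0, 0, 8, 0, -10.4, 0, 30, 0, -23.3, 0, 56, 0, -23.3, 0, 79, 0, -10.4, 0, 87, 0, 0, 0, 87, 0, 0, 0]' > next.json && python3 -m crank next.json 32 6
echo '[0, 0, 0, 0, 0, 0, 0, 0, 0, 0, 0, 0, 0, 0, 0, 0, 0, 0, 0, 0, -8, 0, -10.4, 0, -18, 0, -18.3, 0, -30, 0, -23.3, 0, -43, 0, -25, 0, -56, 0, -23.3, 0, -68, 0, -18.3, 0, -79, 0, -10.4, 0, -87, 0, 0, 0, -87, 0, 0, 0]' > next.json && python3 -m crank next.json 0 6
echo '[0, 0, 0, 0, 0, 0, 0, 0, 0, 0, 0, 0, 8, 0, -10.4, 0, 30, 0, -23.3, 0, 56, 0, -23.3, 0, 79, 0, -10.4, 0, 87, 0, 0, 0, 87, 0, 0, 0]' > next.json && python3 -m crank next.json 32 6
echo '[0, 0, 0, 0, 0, 0, 0, 0, 0, 0, 0, 0, 0, 0, 0, 0, 0, 0, 0, 0, -8, 0, -10.4, 0, -18, 0, -18.3, 0, -30, 0, -23.3, 0, -43, 0, -25, 0, -56, 0, -23.3, 0, -68, 0, -18.3, 0, -79, 0, -10.4, 0, -87, 0, 0, 0, -87, 0, 0, 0]' > next.json && python3 -m crank next.json 0 6
python3 - <<'E'
from h import *
import cv2
im=r.get_image('scene'); cv2.imwrite('pics/s3.png',cv2.resize(im[115:215,260:400],None,fx=4,fy=4,interpolation=cv2.INTER_CUBIC))
E
```

```text
time_s: 4.17
tool_pos: [550.6, -203.8, 124.8]
tcp_rot: [[0.034, 0.999, -0.001], [0.999, -0.034, 0.002], [0.001, -0.002, -1.0]]
wrist_force: [-0.3, -0.3, -0.3]
width: 32.0
grasp_force: 0.0
time_s: 5.33
tool_pos: [545.9, -298.0, 124.8]
tcp_rot: [[0.043, 0.999, -0.002], [0.999, -0.043, -0.001], [-0.001, -0.002, -1.0]]
wrist_force: [-4.7, -2.4, -1.4]
width: 11.8
grasp_force: 6.0
time_s: 6.08
tool_pos: [550.6, -203.7, 124.9]
tcp_rot: [[0.034, 0.999, -0.001], [0.999, -0.034, 0.001], [0.001, -0.002, -1.0]]
wrist_force: [-0.8, -0.1, 0.1]
width: 32.3
grasp_force: 0.0
time_s: 7.25
tool_pos: [545.9, -298.0, 124.8]
tcp_rot: [[0.043, 0.999, -0.002], [0.999, -0.043, -0.001], [-0.001, -0.002, -1.0]]
wrist_force: [-4.3, -2.6, -1.0]
width: 12.1
grasp_force: 6.0
```

View pics/s3.png

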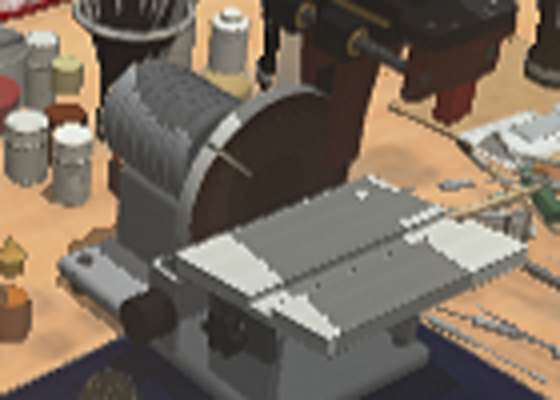

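The line is back at the upper left (208,145), so about 310° have been turned. One more stroke takes the disc well past a full turn.

```bash
echo '[0, 0, 0, 0, 0, 0, 0, 0, 0, 0, 0, 0, 8, 0, -10.4, 0, 30, 0, -23.3, 0, 56, 0, -23.3, 0, 79, 0, -10.4, 0, 87, 0, 0, 0, 87, 0, 0, 0]' > next.json && python3 -m crank next.json 32 6
echo '[0, 0, 0, 0, 0, 0, 0, 0, 0, 0, 0, 0, 0, 0, 0, 0, 0, 0, 0, 0, -8, 0, -10.4, 0, -18, 0, -18.3, 0, -30, 0, -23.3, 0, -43, 0, -25, 0, -56, 0, -23.3, 0, -68, 0, -18.3, 0, -79, 0, -10.4, 0, -87, 0, 0, 0, -87, 0, 0, 0]' > next.json && python3 -m crank next.json 0 6
echo '[0, 0, 0, 0, 0, 0, 0, 0, 0, 0, 0, 0, 30, 0, -30, 0, 43, 0, -65, 0, 43, 0, -100, 0, 43, 0, -125, 0, 43, 0, -125, 0]' > next.json && python3 -m crank next.json 36 6
python3 - <<'E'
from h import *
import cv2
im=r.get_image('scene'); im3=r.get_image('wrist')
cv2.imwrite('pics/s4.png',np.vstack([cv2.resize(im[115:215,260:400],None,fx=4,fy=3,interpolation=cv2.INTER_CUBIC),cv2.resize(im3[60:200],(560,300))]))
c=r.calibration('wrist'); g=place([444.21,134.88,1.22],[[-25,0,22]],16)[0]; print('grip',g)
E
```

```text
time_s: 8.05
tool_pos: [550.6, -203.8, 124.8]
tcp_rot: [[0.034, 0.999, -0.001], [0.999, -0.034, 0.001], [0.001, -0.002, -1.0]]
wrist_force: [0.3, -0.2, 0.2]
width: 32.2
grasp_force: 0.0
time_s: 9.22
tool_pos: [545.9, -298.0, 124.8]
tcp_rot: [[0.043, 0.999, -0.002], [0.999, -0.043, -0.001], [-0.001, -0.002, -1.0]]
wrist_force: [-3.9, -3.4, -1.0]
width: 11.9
grasp_force: 6.0
time_s: 9.88
tool_pos: [552.5, -250.7, 257.9]
tcp_rot: [[0.037, 0.999, 0.01], [0.999, -0.037, -0.004], [-0.004, 0.01, -1.0]]
wrist_force: [0.2, -1.1, 1.1]
width: 35.8
grasp_force: 0.0
grip [435.62 111.4   38.  ]
```

View pics/s4.png

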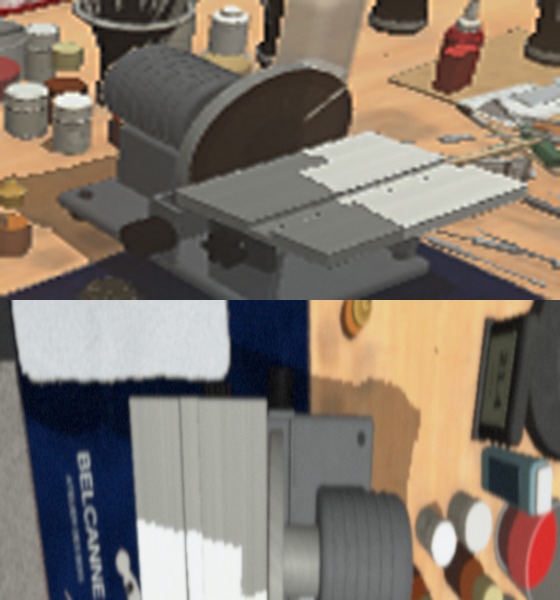

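The line is now about 50° past the top on the right, (325,100), so the disc has turned more than one full turn, and the table still looks raised. Next I'll hover over the square's grip point.

```bash
echo '[40, 0, 20, 0.05, 358, -130, 90, 0.314, 358, -130, 90, 0.314, 358, -130, 90, 0.314, 358, -130, 90, 0.314, 358, -130, 90, 0.314, 358, -130, 90, 0.314, 358, -130, 90, 0.314, 358, -130, 90, 0.314, 358, -130, 90, 0.314, 358, -130, 90, 0.314, 358, -130, 90, 0.314, 358, -130, 90, 0.314, 358, -130, 90, 0.314]' > next.json && python3 -m crank next.json 60 6
python3 - <<'E'
from h import *
import cv2
o=r.get_obs(); c=r.calibration('wrist'); im=r.get_image('wrist'); cv2.imwrite('pics/w5.png',im)
g=cv2.GaussianBlur(cv2.cvtColor(im,cv2.COLOR_BGR2GRAY),(3,3),0).astype(float)
gx,gy=cv2.Sobel(g,6,1,0),cv2.Sobel(g,6,0,1); m=cv2.GaussianBlur(np.hypot(gx,gy),(0,0),2)
# edges of stock's top and underside, and blade top, sampled; score = mean gradient across the edge
E=[]
for z in(24,):
    E+=[[(-50,9,z),(20,9,z)],[(-50,-9,z),(20,-9,z)],[(-50,-9,z),(-50,9,z)]]
L=np.vstack([np.linspace(a,b,60 if abs(a[0]-b[0])>30 else 25) for a,b in E])
def score(p):
    q=proj(c,place(p,L,16)); ok=(q[:,0]>1)&(q[:,0]<510)&(q[:,1]>1)&(q[:,1]<382)
    return -cv2.remap(m.astype(np.float32),q[:,0].astype(np.float32).reshape(1,-1),q[:,1].astype(np.float32).reshape(1,-1),1)[0][ok].mean(),ok.mean()
best=min((score([444.2+a,134.9+b,1.22+t])[0],a,b,t) for a in range(-8,9) for b in range(-8,9) for t in np.arange(-.08,.09,.02))
print(best,score([444.2,134.9,1.22])); p=[444.2+best[1],134.9+best[2],1.22+best[3]]
print(proj(c,place(p,[[-50,9,24],[-50,-9,24],[20,9,24],[20,-9,24],[50,0,90]],16)),proj(c,place([444.2,134.9,1.22],[[-50,9,24]],16)))
print(o['tool_pos'],o['tcp_rot'],rel([435.6,111.4,30]))
E
```

```text
time_s: 11.15
tool_pos: [433.5, 110.2, 160.4]
tcp_rot: [[0.348, 0.938, -0.0], [0.938, -0.348, -0.0], [-0.001, -0.0, -1.0]]
wrist_force: [0.4, -0.5, -0.4]
width: 60.1
grasp_force: 0.0
(np.float32(-76.07195), 1, 3, np.float64(-0.01999999999999999)) (np.float32(-67.33163), np.float64(1.0))
[[248.02 207.5 ]
 [266.47 207.77]
 [248.56 134.99]
 [268.43 135.3 ]
 [259.83 101.2 ]] [[249.18 210.71]]
[433.5  110.2  160.36] [[ 0.35  0.94 -0.  ]
 [ 0.94 -0.35 -0.  ]
 [-0.   -0.   -1.  ]] [  1.86   1.45 130.49]
```

The edge fit moves the square by only (1, 3) mm and -0.02 rad, so the pose is confirmed. Now I'll go down and grip.

```bash
echo '[4, 1, 40, 0.015, 4, 1, 80, 0.015, 4, 1, 110, 0.015, 4, 1, 130, 0.015, 4, 1, 130, 0.015, 4, 1, 130, 0.015]' > next.json && python3 -m crank next.json 60 6
echo '[0, 0, 0, 0, 0, 0, 0, 0, 0, 0, 0, 0, 0, 0, 0, 0, 0, 0, 0, 0, 0, 0, 0, 0, 0, 0, 0, 0, 0, 0, 0, 0]' > next.json && python3 -m crank next.json 0 50
```

```text
time_s: 11.7
tool_pos: [435.7, 114.0, 29.8]
tcp_rot: [[0.361, 0.932, -0.001], [0.932, -0.361, -0.0], [-0.001, -0.001, -1.0]]
wrist_force: [-1.0, -0.2, -0.4]
width: 59.9
grasp_force: 0.0
time_s: 12.37
tool_pos: [435.7, 114.8, 30.8]
tcp_rot: [[0.36, 0.933, 0.0], [0.933, -0.36, -0.0], [0.0, 0.0, -1.0]]
wrist_force: [0.3, -1.0, 1.7]
width: 17.5
grasp_force: 50.0
```

Grip is good at 17.5 mm wide and 50 N. The TCP is 15 mm above the underside and the heel about 73 to 75 mm ahead along tool x. I'll lift and carry it high to in front of the disc, turning it as it goes.

```bash
echo '[0, 0, -10, 0, 0, 0, -35, 0, 0, 0, -65, 0, 0, 0, -95, 0, 0, 0, -125, 0, 0, 0, -150, 0, 0, 0, -160, 0, 0, 0, -160, 0]' > next.json && python3 -m crank next.json 0 55
echo '[-12, 5, 0, 0.04, -36, 15, 0, 0.13, -60, 25, 0, 0.22, -85, 35, 0, 0.32, -110, 45, 0, 0.41, -135, 55, 0, 0.5, -160, 65, 0, 0.59, -185, 75, 0, 0.69, -210, 85, 0, 0.78, -235, 95, 0, 0.87, -260, 105, 0, 0.96, -285, 116, 0, 1.05, -308, 125, 0, 1.14, -328, 133, 0, 1.22, -336, 136.4, 0, 1.243, -336, 136.4, 0, 1.243, -336, 136.4, 0, 1.243]' > next.json && python3 -m crank next.json 0 55
python3 - <<'E'
from h import *
import cv2
o=r.get_obs(); print(o['tool_pos'],np.round(o['tcp_rot'],3).tolist(),o['torque'],o['joint_positions'])
print(rel([442.1,-247.6,137]))
for n in('wrist','scene','top'): cv2.imwrite(f'pics/p_{n}.png',r.get_image(n))
# table tilt check: outer table edge in the scene view
E
```

```text
time_s: 13.03
tool_pos: [436.6, 115.2, 192.9]
tcp_rot: [[0.36, 0.933, 0.004], [0.933, -0.36, 0.0], [0.002, 0.004, -1.0]]
wrist_force: [0.8, 0.5, -2.4]
width: 17.7
grasp_force: 55.0
time_s: 14.45
tool_pos: [441.0, -246.9, 189.1]
tcp_rot: [[0.999, -0.039, -0.003], [-0.039, -0.999, 0.002], [-0.003, -0.002, -1.0]]
wrist_force: [-0.0, 1.1, -3.5]
width: 17.7
grasp_force: 55.0
[ 440.98 -246.89  189.14] [[0.999, -0.039, -0.003], [-0.039, -0.999, 0.002], [-0.003, -0.002, -1.0]] [0.06 0.04 0.05] [ 0.55  0.27 -0.17  1.92  0.05  0.96 -1.25]
[ 1.28  0.74 52.14]
```

```bash
echo '[1, 1, 20, 0, 1, 1, 45, 0, 1, 1, 52, 0, 8, 1, 52, 0, 16, 1, 52, 0, 19, 1, 52, 0, 19, 1, 52, 0, 19, 1, 52, 0]' > next.json && python3 -m crank next.json 0 55
echo '[1, 0, 0, 0, 2, 0, 0, 0, 3, 0, 0, 0, 4, 0, 0, 0, 4, 0, 0, 0, 4, 0, 0, 0]' > next.json && python3 -m crank next.json 0 55
```

```text
time_s: 15.27
tool_pos: [461.7, -249.5, 139.5]
tcp_rot: [[0.999, -0.04, 0.001], [-0.04, -0.999, -0.001], [0.001, 0.001, -1.0]]
wrist_force: [0.5, -0.6, -2.9]
width: 17.6
grasp_force: 55.0
time_s: 15.77
tool_pos: [464.9, -249.6, 138.7]
tcp_rot: [[0.999, -0.04, -0.0], [-0.04, -0.999, -0.0], [-0.0, 0.0, -1.0]]
wrist_force: [0.0, 0.2, -2.6]
width: 17.8
grasp_force: 55.0
```

```bash
python3 - <<'E'
from h import *
import cv2
c=r.calibration('scene'); im=r.get_image('scene'); w=r.get_image('wrist')
cv2.imwrite('pics/v_scene.png',im); cv2.imwrite('pics/v_wrist.png',w)
o=r.get_obs(); print(o['tool_pos'],o['wrist_force'],o['torque'])
E
```

```text
[ 464.78 -249.59  138.61] [-0.42  0.56 -2.29] [0.02 0.05 0.01]
```

```bash
echo '[1, 0, 0, 0, 2, 0, 0, 0, 2, 0, 0, 0, 2, 0, 0, 0]' > next.json && python3 -m crank next.json
echo '[0.7, 0, 0, 0, 1.5, 0, 0, 0, 1.5, 0, 0, 0, 1.5, 0, 0, 0]' > next.json && python3 -m crank next.json
echo '[0.7, 0, 0, 0, 1.5, 0, 0, 0, 1.5, 0, 0, 0, 1.5, 0, 0, 0]' > next.json && python3 -m crank next.json
```

```text
time_s: 16.2
tool_pos: [467.0, -249.6, 138.6]
tcp_rot: [[0.999, -0.04, 0.0], [-0.04, -0.999, 0.0], [0.0, -0.0, -1.0]]
wrist_force: [-0.2, -0.3, -2.7]
width: 17.7
grasp_force: 55.0
time_s: 16.53
tool_pos: [468.4, -249.7, 138.6]
tcp_rot: [[0.999, -0.04, 0.0], [-0.04, -0.999, -0.0], [0.0, 0.0, -1.0]]
wrist_force: [-0.1, -0.3, -2.1]
width: 17.5
grasp_force: 55.0
time_s: 16.87
tool_pos: [468.6, -249.8, 138.4]
tcp_rot: [[0.999, -0.041, -0.003], [-0.041, -0.999, 0.0], [-0.003, -0.0, -1.0]]
wrist_force: [-5.3, 0.5, 0.5]
width: 17.6
grasp_force: 55.0
```

The blade touches the disc at TCP x=468.5, where expected. I'll ease off a little, then press down step by step while watching the force.

```bash
echo '[-0.7, 0, 2, 0, -0.7, 0, 6, 0, -0.7, 0, 10, 0, -0.7, 0, 12, 0, -0.7, 0, 12, 0, -0.7, 0, 12, 0]' > next.json && python3 -m crank next.json
echo '[0, 0, 1.5, 0, 0, 0, 3, 0, 0, 0, 4, 0, 0, 0, 4, 0, 0, 0, 4, 0]' > next.json && python3 -m crank next.json
echo '[0, 0, 1.5, 0, 0, 0, 3, 0, 0, 0, 3, 0, 0, 0, 3, 0]' > next.json && python3 -m crank next.json
```

```text
time_s: 17.37
tool_pos: [468.6, -249.6, 125.9]
tcp_rot: [[0.999, -0.04, -0.002], [-0.04, -0.999, 0.001], [-0.002, -0.0, -1.0]]
wrist_force: [-3.4, -0.2, -5.6]
width: 17.6
grasp_force: 55.0
time_s: 17.78
tool_pos: [468.6, -249.8, 123.1]
tcp_rot: [[0.999, -0.04, -0.001], [-0.04, -0.999, 0.0], [-0.001, -0.0, -1.0]]
wrist_force: [-7.1, 0.9, 4.0]
width: 17.8
grasp_force: 55.0
time_s: 18.12
tool_pos: [468.6, -249.8, 120.3]
tcp_rot: [[0.999, -0.04, -0.001], [-0.04, -0.999, -0.0], [-0.001, 0.0, -1.0]]
wrist_force: [-7.7, -0.4, 7.2]
width: 17.6
grasp_force: 55.0
```

```bash
echo '[-0.3, 0, 1.5, 0, -0.3, 0, 3, 0, -0.3, 0, 3.5, 0, -0.3, 0, 3.5, 0, -0.3, 0, 3.5, 0]' > next.json && python3 -m crank next.json
echo '[0, 0, 1.5, 0, 0, 0, 3, 0, 0, 0, 3, 0, 0, 0, 3, 0]' > next.json && python3 -m crank next.json
```

```text
time_s: 18.53
tool_pos: [468.6, -249.9, 116.9]
tcp_rot: [[0.999, -0.04, -0.0], [-0.04, -0.999, -0.0], [-0.0, 0.0, -1.0]]
wrist_force: [-7.1, 0.9, 6.2]
width: 17.7
grasp_force: 55.0
time_s: 18.87
tool_pos: [468.6, -249.9, 113.8]
tcp_rot: [[0.999, -0.04, -0.0], [-0.04, -0.999, -0.0], [-0.0, 0.0, -1.0]]
wrist_force: [-7.1, -0.5, 5.8]
width: 17.6
grasp_force: 55.0
```

```bash
echo '[0, 0, 1, 0, 0, 0, 2, 0, 0, 0, 2, 0, 0, 0, 2, 0]' > next.json && python3 -m crank next.json
echo '[0, 0, 0.5, 0, 0, 0, 1, 0, 0, 0, 1, 0, 0, 0, 1, 0]' > next.json && python3 -m crank next.json
```

```text
time_s: 19.2
tool_pos: [468.6, -249.9, 111.8]
tcp_rot: [[0.999, -0.04, -0.0], [-0.04, -0.999, -0.0], [-0.0, 0.0, -1.0]]
wrist_force: [-6.5, 0.1, 4.7]
width: 17.8
grasp_force: 55.0
time_s: 19.53
tool_pos: [468.6, -249.9, 110.9]
tcp_rot: [[0.999, -0.04, -0.0], [-0.04, -0.999, -0.0], [-0.0, 0.0, -1.0]]
wrist_force: [-7.6, -0.1, 6.9]
width: 17.3
grasp_force: 55.0
```

```bash
echo '[0, 0, 0.4, 0, 0, 0, 0.8, 0, 0, 0, 0.8, 0, 0, 0, 0.8, 0]' > next.json && python3 -m crank next.json
echo '[0, 0, 0.4, 0, 0, 0, 0.8, 0, 0, 0, 0.8, 0, 0, 0, 0.8, 0]' > next.json && python3 -m crank next.json
python3 - <<'E'
from h import *
import cv2
for n in('scene','wrist','top'): cv2.imwrite(f'pics/e_{n}.png',r.get_image(n))
o=r.get_obs(); print(o['tool_pos'],o['wrist_force'],o['torque'])
E
```

```text
time_s: 19.87
tool_pos: [468.5, -249.9, 110.6]
tcp_rot: [[0.999, -0.04, -0.0], [-0.04, -0.999, -0.0], [-0.0, 0.0, -1.0]]
wrist_force: [-8.7, 0.4, 11.1]
width: 17.7
grasp_force: 55.0
time_s: 20.2
tool_pos: [468.5, -249.9, 110.2]
tcp_rot: [[0.999, -0.041, -0.0], [-0.041, -0.999, -0.001], [-0.0, 0.001, -1.0]]
wrist_force: [-12.5, 2.7, 15.7]
width: 17.7
grasp_force: 55.0
[ 468.51 -249.93  110.24] [-12.44   2.38  16.01] [0.62 2.15 0.04]
```

The force rose sharply at TCP z=110.6, and 110.8 was expected for an underside at 96, so the stock is seated. I'll ease to a light press and look.

```bash
echo '[-0.4, 0, -0.5, 0, -0.8, 0, -0.9, 0, -0.8, 0, -0.9, 0, -0.8, 0, -0.9, 0, -0.8, 0, -0.9, 0]' > next.json && python3 -m crank next.json
python3 - <<'E'
from h import *
import cv2
s=r.get_image('scene'); w=r.get_image('wrist'); cs=r.calibration('scene'); cw=r.calibration('wrist')
o=r.get_obs(); print(o['tool_pos'],o['wrist_force'],o['torque'])
cv2.imwrite('pics/f_wrist.png',w); cv2.imwrite('pics/f_scene.png',s)
a=cv2.resize(s[120:215,270:400],(800,585),interpolation=cv2.INTER_CUBIC); k=800/130
p=[541.2,-251.6,-.04]
for t,col in((0,(0,0,255)),(.03,(0,255,0)),(-.03,(255,0,0))):
    for y in(75,-75):
        q=(proj(cs,place(p,[[-3-120*np.cos(t),y,96+120*np.sin(t)]]))[0]-[270,120])*k
        cv2.drawMarker(a,tuple(int(v) for v in q),col,1,9,1)
cv2.imwrite('pics/f.png',a)
E
```

```text
time_s: 20.77
tool_pos: [468.5, -249.9, 110.3]
tcp_rot: [[0.999, -0.04, 0.001], [-0.04, -0.999, -0.001], [0.001, 0.001, -1.0]]
wrist_force: [-6.4, 1.0, 5.6]
width: 17.4
grasp_force: 55.0
[ 468.48 -249.99  110.33] [-6.74  0.44  4.84] [ 0.17  1.03 -0.01]
```

View pics/f.png

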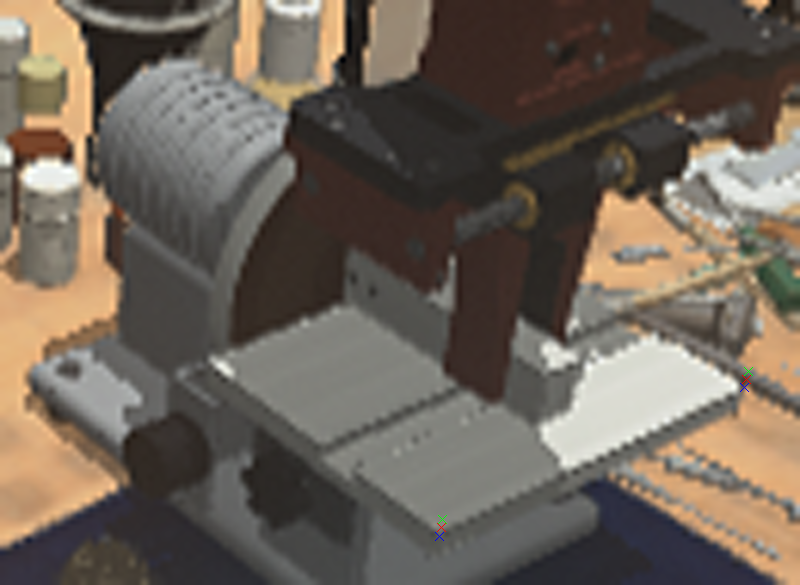

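The last view shows the stock flat on the table and the blade against the disc, with the table's outer corners at (438,532) and (742,385) by the markers for tilt 0. As a last check, I'll fit the tilt numerically in the scene image before and after.

```bash
python3 - <<'E'
from h import *
import cv2
c=r.calibration('scene')
for f in('scene0','v_scene','f_scene'):
    g=cv2.cvtColor(cv2.imread(f'pics/{f}.png'),6).astype(np.float32)
    m=cv2.GaussianBlur(np.hypot(cv2.Sobel(g,5,1,0),cv2.Sobel(g,5,0,1)),(0,0),1.2)
    def sc(t,dx,dy):
        ct,st=np.cos(t),np.sin(t); P=[]
        for d,y0,y1,h in((120,75,-75,0),(120,75,-75,12)): P.append(np.array([[-d,y,-h] for y in np.linspace(y0,y1,80)],float))
        P.append(np.array([[x,75,0] for x in np.linspace(-118,-5,60)],float)); P.append(np.array([[x,75,-12] for x in np.linspace(-118,-60,30)],float))
        P=np.vstack(P); Q=np.c_[-3+P[:,0]*ct+P[:,2]*st,P[:,1],96-P[:,0]*st+P[:,2]*ct]
        q=proj(c,place([540.7+dx,-251.6+dy,-.04],Q)).astype(np.float32)
        return cv2.remap(m,q[:,:1],q[:,1:],1).mean()
    T=np.arange(-.1,.26,.005)
    print(f,sorted(((round(float(sc(t,dx,dy)),1),round(t,3),dx,dy) for t in T for dx in(-2,0,2) for dy in(-2,0,2)),reverse=True)[:4])
E
```

```text
scene0 [(172.2, np.float64(0.125), 2, 0), (171.5, np.float64(0.13), 2, 0), (171.1, np.float64(0.12), 2, 0), (170.7, np.float64(0.14), 0, 0)]
v_scene [(118.3, np.float64(0.125), 2, 0), (118.2, np.float64(0.14), 0, 0), (118.0, np.float64(0.16), -2, 2), (117.9, np.float64(0.155), -2, 2)]
f_scene [(147.0, np.float64(-0.01), 2, 0), (146.7, np.float64(-0.015), 2, 0), (146.3, np.float64(-0.005), 2, 0), (145.9, np.float64(0.01), 0, 2)]
```

The tilt was 0.125 to 0.14 before and after turning the disc, and is now 0 ± 0.01, with about 7 N on each face. I'm handing the job in.

```bash
python3 -c "
from plant import r
o=r.get_obs(); print(o['time_s'],o['wrist_force'],o['width'],o['grasp_force']); print(r.job_done())"
```

```text
20.8667 [-6.73706879  0.43535721  4.8382523 ] 17.395568392373615 54.99904990196228
the job is handed in; nothing more can be done
None
```

I turned the disc by hand more than a full turn, with the table left raised. The square then swung the table down to square (0 ± 0.01 rad by image), and I handed it in at 20.9 s, still gripped and pressed with about 7 N on each of disc and table; the brush, jar and cap were never approached, though I did not check them again at the end.

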